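# Open a test capsule of unknown thread hand

### The job

Lay the retaining bar across the two notched posts of the capsule stand so that its eye drops over the hexagon of the capsule between them, and let go: it keeps that capsule from turning. Then unscrew this capsule's cap; hydrogen capsules have left-hand threads and argon ones right-hand, they look alike and nobody noted which this is, so try both ways until it gives. Lift the cap off and finish still holding it, upright and well clear above its capsule, with both capsules in their wells, the bar in place, and the other cap, the tin and the spanner left alone.

Things in the scene. Friction and masses are not known exactly. Their poses are not given: they have to be found in the camera images.
- stand: fixed grey plate 195x260 mm, 22 thick, with two round wells 56 mm across, floors 6 mm above the worktop. Origin: on the worktop, on the axis of the front (working) well; z up. The rear (waiting) well is at x = +100, y = +40 mm. Steel posts stand at y = +72 and y = -130 mm, x = 0. Place and yaw vary
- notch_near (a point): centre of the notch floor of the post at y = +72 mm (axes of the stand), 52 mm above the worktop. The notch is open at the top and both ends, 34 mm wide (x), 24 mm long (y), its lips 6 mm thick and 14 mm high
- notch_far (a point): the same in the post at y = -130 mm, further from the well
- bar: loose dark aluminium bar, 0.26 kg, 8 mm thick, flat on the worktop at first. Origin: centre of its eye, underside. Its length is along y, -149 to +89 mm; arms 30 mm wide (x); eye 68 (x) by 78 mm (y), opening 47.5 (x) by 60 mm (y). In place its underside lies on the notch floors, its origin is over the working well's axis and its axes match the stand's (long -y arm in the far notch)
- bar_grip (a point): centre of the bar's upright steel grip, 19 mm above the underside at bar y = -72 mm: a block 14 mm thick (bar x), 34 mm long (bar y), from 8 to 30 mm above the underside. Axes of the bar
- cap_mid (a point): centre of the loose cap on the capsule in the working well: fluted aluminium, round, 42 mm across, 34 mm high, 0.11 kg, a raised rib on top along its +x. Seated, its lower rim is 66, this point 83 and its top 100 mm above the worktop; below it the laid bar's top is at 60 and the hexagon's at 62 mm. It can be gripped anywhere on its height, from any side
- spare_cap_mid (a point): centre of the same kind of cap on the capsule in the rear, waiting well; leave it alone
- capsule_1: loose steel capsule, 0.75 kg, in one of the wells, cap on. Origin: centre of its underside. Body 53 mm across; hexagon 44 mm across flats, 40 to 56 mm up, two flats facing the stand's +-x (within 0.03 rad); neck 26 mm across, rim 76 mm up. It turns in its well unless the bar holds it (then 0.2 rad of play either way), and comes up with the cap if that is pulled while still screwed on
- capsule_2: the other capsule, same outside, in the other well; one is left-, one right-hand (anticlockwise from above loosens right-hand). Caps have two lugs under a two-start thread. With the bar laid, cap and capsule give about 0.35 rad the tightening way, then stop dead; the loosening way the cap turns freely without rising and, from 1.15 to 2.1 rad, lifts straight off
- tin: round aluminium sample tin, 58 mm across, 37 mm high, on the worktop, origin at the centre of its underside; a bystander
- spanner: flat steel combination spanner, 186 mm long along its y, 33 mm wide, 7 mm high, on the worktop, origin at the centre of its underside; a bystander
Mind the look-alikes: they are no part of the job. Of the things shaped like the bar, the aluminium one is meant.

How it is judged (in metres and radians):
On the way, in this order (a step that is already met when the one before it is completed fails the run):
1. the bar lies in both notches with its eye over the hexagon, let go (horizontal distance between bar and stand below 0.009 m and z of bar in the frame of stand between 0.049 and 0.055 m and angle between the y axis of bar and the y axis of stand, either way round below 0.1 rad and angle between bar's own z axis and vertical below 0.05 rad and contact force between bar and the fingers below 0.1 N), for 0.3 s.
2. the cap is off: at least 30 mm above its seat, held by the fingers (z of cap_mid in the frame of stand above 0.113 m and contact force between cap and the fingers above 0.5 N), for 0.2 s.
At the end, for the whole second after the job is handed in: Cap gripped, at rest, upright (0.3 rad), 45 mm or more above its seat, within 80 mm of the well's axis, clear of the capsules; bar flat in both notches, eye over the hexagon (9 mm, 0.1 rad); capsules in their wells (8 mm, 0.08 rad tilt), other cap moved under 10 mm (z of cap_mid in the frame of stand above 0.128 m and horizontal distance between cap_mid and stand below 0.08 m and angle between cap_mid's own z axis and vertical below 0.3 rad and contact force between cap and the fingers above 0.5 N and linear speed of cap below 0.03 m/s and contact force between cap and capsule_1 below 0.05 N and contact force between cap and capsule_2 below 0.05 N and horizontal distance between bar and stand below 0.009 m and z of bar in the frame of stand below 0.055 m and angle between the y axis of bar and the y axis of stand, either way round below 0.1 rad and angle between bar's own z axis and vertical below 0.05 rad and distance of each of capsule_1, capsule_2 from where it was at the start of the episode below 0.008 m and angle between each of capsule_1, capsule_2's own z axis and vertical below 0.08 rad and distance of spare_cap_mid from where it was at the start of the episode below 0.01 m); the arm keeps its last pose, push and grip.
It fails at once if a capsule was turned in its well by more than about 20 degrees (angle between the x axis of any of capsule_1, capsule_2 and the x axis of stand, either way round above 0.35 rad).
It fails at once if a capsule was pulled up or knocked over (moved more than 15 mm) (distance of any of capsule_1, capsule_2 from where it was at the start of the episode above 0.015 m).
It fails at once if the tin or the spanner was pushed more than 30 mm (distance of any of tin, spanner from where it was at the start of the episode above 0.03 m).
It also fails if it takes over 64 s, if anything falls off the work surface, if the arm or the gripper's body presses on something with over 40 N, if the wrist force passes 120 N, or if a joint passes its speed limit or range.

### The arm

A 6-joint arm with a two-finger parallel gripper is mounted at the origin on a cart in front of the work surface, level with it; the furniture and walls round the work are solid. World frame = base frame: x ahead of the robot, y to its left, z up, the work surface at z = 0. Lengths are in mm, angles in rad, forces in N, time in s.
With the tool pointing down it reaches from about 375 to 900 mm from the base axis. Payload 3.1 kg.
Tool frame: the origin (TCP) lies at the very end of the fingers, on their centre line; the grasp point (between the pads) lies 19 mm behind it; x points along the fingers, y is the direction in which the jaws open and shut, and the axes are right-handed (so a half turn about x gives the same grasp; the last joint's range is limited). The gripper opens to 85 mm and grips with 20 to 120 N. Pads are 22 mm wide; open, the fingers measure 114 mm over their backs; the gripper's body (76 mm by 85 mm) begins 54 mm behind the grasp point. The pads swing forward as they close: fully open they stand 13 mm farther back than shut.
Start: joints at [1.032, 0.527, 1.433, -0, 1.181, -0.178], TCP at [220.598, 584.751, 231.31] pointing down, gripper open.
Joint ranges: [-3.08, 3.08], [-0.75, 2.2], [0.22, 2.44], [-1.43, 4.57], [0, 2.65], [-2.85, 2.85]. Speed limits (rad/s): [2.79, 2.79, 3.14, 3.14, 3.14, 3.14].

### API

Orientations are given as [roll, pitch, yaw] about the fixed x, y, z axes, in that order (R = Rz(yaw) Ry(pitch) Rx(roll)).
In Python, from workcell import r gives the robot as it stands. The module is installed in compiled form; this text tells all that it offers.
- The arm moves only by the shell command python3 -m pendant 'ROWS'. ROWS is JSON, a list that holds one entry, the list of rows, each a list of 5 numbers: the finger opening in mm, from 0 to 85.4, then the shift along the tool's x, y, z in mm, then the turn about the tool's x in degrees. A call has exactly 8 rows; each row is the pose to reach, as a shift and turn from the pose measured when the call began, along the tool's axes at that moment; what a row does not reach only later rows make up. A row lasts 1/10 s, in which the tool goes at most 50 mm and 8.59 degrees, less where a joint would pass 70% of its speed; a pose out of reach is approached as far as the arm can. A call with a gripper value outside its range is refused whole. The fingers move at their own pace and stop on an object; the grip force is fixed at half the most. Time passes only in rows, so rows that repeat a pose let the fingers close, or fill a call up. It gives the time, the measured TCP pose, the force and the opening at its end, in the units of the state.
- r.state(): the state, without advancing time (a new reading comes with each control period).
- r.camera(name): name is "scene" or "side" or "wrist"; returns the picture (384x512x3 uint8, blue, green, red); there is no depth.
- r.camera_info(name): a dict with "mtx" (3x3 intrinsics, pixels), "R" (3x3) and "t" (3): a world point X has camera coordinates R X + t. Camera axes: x right, y down, z forward; pixel columns grow to the right and rows downward; lengths in mm; the calibration is good to about 2 mm. A picture is of the moment at which its call begins: read the wrist's pose just before it. camera_info takes no time and is no camera call; for the wrist camera it gives the pose at the moment of the call.
- r.hand_in(): hands the job in, once; it reports no verdict.
The state is a dict: "time_s": time; "joint_positions": joint angles; "joint_vel": joint speeds; "effort": joint torques, N m; "eef_pos": TCP position; "ee_rot": TCP orientation; "ft_force": force on the tool from outside, world axes, zero at the start; "ft_torque": the same for the moment, N m; "opening": finger opening in mm.
Only numpy, scipy, OpenCV 4.12 (cv2) and the standard library are available. Lean on these libraries where they do the work, as an engineer would, in place of code of your own. Each camera call takes 0.05 s, during which the arm holds its last target.

## Working session

There is one attempt and no reset: what is moved stays moved. The work goes in short steps, Python scripts to look and compute and a shell command to move; the robot and the scene stay as the last step left them, time stands still between calls to the robot, and variables do not carry over. Pictures are saved under pics/ and viewed, and the job is handed in when it is done.

```bash
mkdir -p pics; ls; python3 - <<'E'
from workcell import r
import cv2
print(r.state())
for n in ["scene","side","wrist"]:
    i=r.camera_info(n); print(n,i)
    cv2.imwrite(f"pics/{n}0.png",r.camera(n))
E
```

```text
pics
{'time_s': 0.0, 'joint_positions': array([ 1.03150245e+00,  5.28463662e-01,  1.43388428e+00,  1.54862330e-05,
        1.18140472e+00, -1.78468045e-01]), 'joint_vel': array([-0.00014651,  0.00096681, -0.00172523, -0.00112401,  0.00131333,
        0.00047338]), 'effort': array([ 2.57753672e-03, -4.42340040e+01, -1.78032643e+01, -1.09970740e-04,
        8.24453164e-03,  2.61090196e-05]), 'eef_pos': array([220.235201  , 584.15609453, 230.34089101]), 'ee_rot': array([-1.75589119,  1.56863627, -2.11672292]), 'ft_force': array([-1.16298899,  1.29962247,  0.35474969]), 'ft_torque': array([ 0.04872146,  0.04288149, -0.0409828 ]), 'opening': 85.65725860881773}
scene {'mtx': array([[491.45935167,   0.        , 251.62355347],
       [  0.        , 491.45935167, 193.62863269],
       [  0.        ,   0.        ,   1.        ]]), 'R': array([[ 0.87282618, -0.48803008, -0.00104375],
       [-0.30066476, -0.53604222, -0.78883423],
       [ 0.38441534,  0.68882899, -0.61460513]]), 't': array([-566.61702504,  115.61158638, 1586.82179189])}
side {'mtx': array([[372.43138209,   0.        , 255.1039227 ],
       [  0.        , 372.43138209, 196.52203248],
       [  0.        ,   0.        ,   1.        ]]), 'R': array([[-0.97799733, -0.20811093,  0.01452778],
       [-0.11825048,  0.4956413 , -0.86043973],
       [ 0.17186635, -0.84322568, -0.50934509]]), 't': array([482.7728256 , 203.11711137, 810.65784039])}
wrist {'mtx': array([[327.50801767,   0.        , 262.38914669],
       [  0.        , 327.50801767, 189.99453253],
       [  0.        ,   0.        ,   1.        ]]), 'R': array([[ 0.35218883,  0.93592787, -0.00142791],
       [ 0.90116755, -0.33869583,  0.27052205],
       [ 0.2527055 , -0.09656164, -0.96271272]]), 't': array([-623.89830828,  -34.2343146 ,  378.35026094])}
```

View pics/scene0.png

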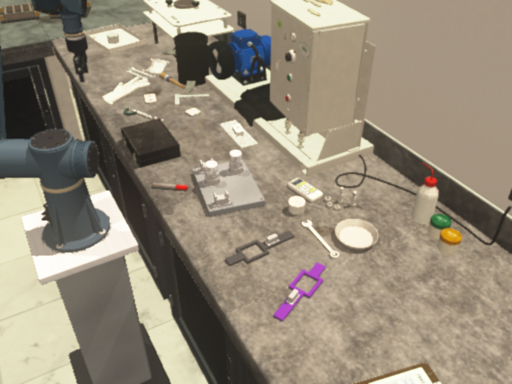

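View pics/side0.png

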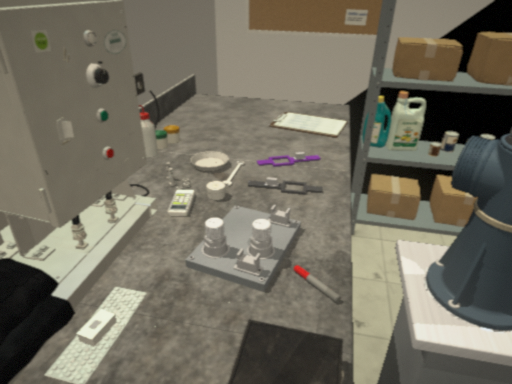

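View pics/wrist0.png

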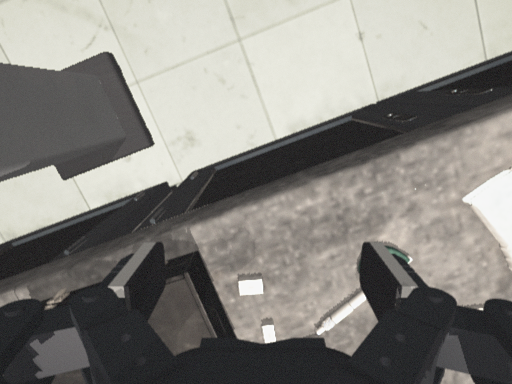

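```bash
cat > h.py <<'E'
import numpy as np, cv2
from workcell import r
def rays(info,px):
    px=np.atleast_2d(np.array(px,float)); K,R,t=[np.array(info[k],float) for k in("mtx","R","t")]
    d=np.c_[px,np.ones(len(px))]@np.linalg.inv(K).T@R
    return -R.T@t,d
def plane(info,px,z):
    o,d=rays(info,px); s=(z-o[2])/d[:,2]; return o+s[:,None]*d
def tri(i1,p1,i2,p2):
    o1,d1=rays(i1,p1);o2,d2=rays(i2,p2);out=[]
    for a,b in zip(d1,d2):
        s=np.linalg.lstsq(np.c_[a,-b],o2-o1,rcond=None)[0]
        A=o1+s[0]*a;B=o2+s[1]*b; out.append(np.r_[(A+B)/2,np.linalg.norm(A-B)])
    return np.array(out)
def proj(info,X):
    K,R,t=[np.array(info[k],float) for k in("mtx","R","t")]
    c=np.atleast_2d(X)@R.T+t; p=c@K.T; return p[:,:2]/p[:,2:]
def tool():
    from scipy.spatial.transform import Rotation as Ro
    s=r.state(); return Ro.from_euler('xyz',s['ee_rot']).as_matrix(), np.array(s['eef_pos'])
E
python3 - <<'E'
from h import *
for n,(x0,y0,w,h,f) in {"scene":(180,140,170,190,4),"side":(180,140,150,150,4)}.items():
    im=cv2.imread(f"pics/{n}0.png")[y0:y0+h,x0:x0+w]
    f=min(800/w,600/h)
    cv2.imwrite(f"pics/{n}0z.png",cv2.resize(im,None,fx=f,fy=f,interpolation=cv2.INTER_CUBIC)); print(n,f)
for n,s in {"scene":[(260,247),(300,291),(320,238),(211,172),(235,160),(222,200)],"side":[(285,186),(290,160),(235,175),(261,228),(214,228),(282,212)]}.items():
    print(n,plane(r.camera_info(n),s,10).round())
E
```

```text
scene 3.1578947368421053
side 4.0
scene [[ 472. -369.   10.]
 [ 482. -575.   10.]
 [ 656. -426.   10.]
 [ 512.   63.   10.]
 [ 627.   90.   10.]
 [ 473. -105.   10.]]
side [[ 471. -347.   10.]
 [ 481. -544.   10.]
 [ 644. -383.   10.]
 [ 500. -106.   10.]
 [ 621.  -78.   10.]
 [ 458. -195.   10.]]
```

View pics/scene0z.png

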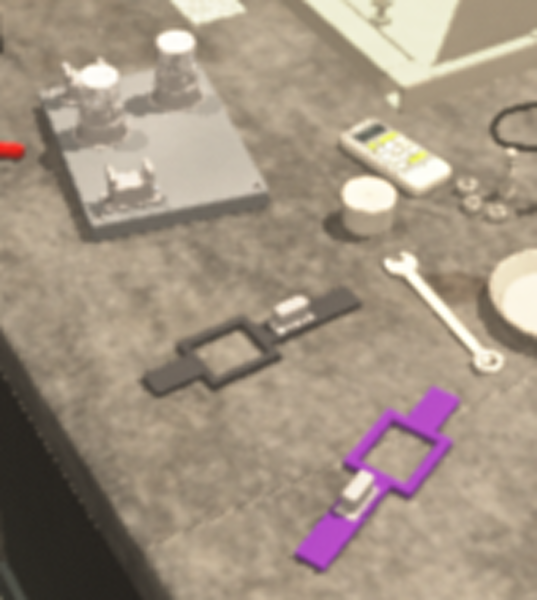

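View pics/side0z.png

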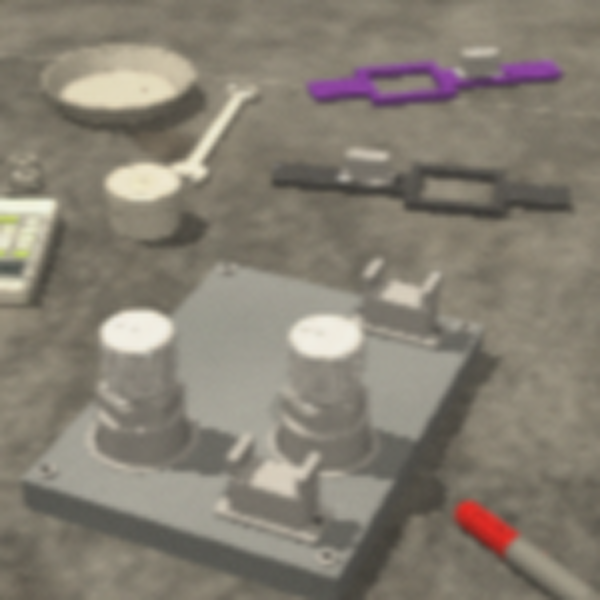

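```bash
python3 - <<'E'
from h import *
a=r.camera_info("scene");b=r.camera_info("side")
S=np.array([(98,78),(176,42),(132,178),(75,80),(228,350),(293,305),(160,376),(348,298),(369,188),(440,310)])/3.158+(180,140)
D=np.array([(327,337),(137,332),(402,295),(275,475),(458,188),(368,160),(568,197),(278,175),(143,180),(215,125)])/4+(180,140)
n="cap spare farpost nearpost eye grip bar+end bar-end tin spanner".split()
for k,x in zip(n,tri(a,S,b,D)): print(k,x.round(1))
R,p=tool();print(R.round(3),p)
print(tri(a,S[:1],b,D[:1])-tri(a,S[1:2],b,D[1:2]))
E
```

```text
cap [482.3  -6.2  93.5   3.3]
spare [589.6  13.9  94.2   4.6]
farpost [ 457.7 -131.2   47.3    7.8]
nearpost [490.7  67.4  47.1   7.8]
eye [ 444.5 -365.1    1.5    5.1]
grip [ 519.  -360.1   21.4    8.6]
bar+end [ 363.1 -367.6    5.3   16.8]
bar-end [ 589.4 -357.    -1.3    2.7]
tin [ 674.3 -259.2   37.4    7.9]
spanner [ 6.581e+02 -4.208e+02  3.900e+00  1.000e-01]
[[-0.001  0.353  0.936]
 [-0.001  0.936 -0.353]
 [-1.    -0.002 -0.   ]] [220.30554374 584.28847898 230.53145089]
[[-107.30714973  -20.18381401   -0.65849122   -1.27709339]]
```

```bash
python3 - <<'E'
from h import *
i=r.camera_info("wrist");R,p=tool()
o,d=rays(i,[(256,192)])
print("cam off tool",(R.T@(o-p)).round(1),"dir",(R.T@d[0]).round(3))
print("cam x,y axes in tool",(i["R"]@R).round(3))
# shift to a viewing pose over the stand
for tgt in [(420,-20,250),(470,-330,250)]:
    print(tgt,(R.T@(np.array(tgt)-p)).round(1))
print(proj(i,p))
E
```

```text
cam off tool [-142.2   -0.3  -69.8] dir [ 0.961 -0.019  0.277]
cam x,y axes in tool [[-0.001  1.    -0.001]
 [-0.271  0.001  0.963]
 [ 0.963  0.001  0.271]]
(420, -20, 250) [ -18.8 -494.9  400.2]
(470, -330, 250) [ -18.3 -767.3  556.4]
[[262.63438494 250.36465403]]
```

```bash
python3 -m pendant '[[[85,-2,-38,32,-1],[85,-5,-76,64,-3],[85,-7,-114,96,-4],[85,-9,-152,128,-5],[85,-12,-190,160,-6],[85,-14,-228,192,-7],[85,-16,-266,224,-8],[85,-19,-304,256,-9]]]'
```

```text
time_s: 0.95
eef_pos: [352.6, 207.7, 250.1]
ee_rot: [-1.835, 1.569, -2.037]
ft_force: [1.2, -0.5, 0.3]
opening: 84.9
```

```bash
python3 -m pendant '[[[85,0,-38,22,-1],[85,0,-76,44,-2],[85,0,-114,66,-2],[85,0,-152,88,-2],[85,0,-190,110,-2],[85,0,-214,127,-2],[85,0,-214,127,-2],[85,0,-214,127,-2]]]'
python3 - <<'E'
from h import *
import pickle
i=r.camera_info("wrist"); im=r.camera("wrist"); pickle.dump(i,open("w1.pkl","wb"))
cv2.imwrite("pics/w1.png",im); cv2.imwrite("pics/w1z.png",cv2.resize(im,(800,600),interpolation=cv2.INTER_CUBIC))
print(tool())
E
```

```text
time_s: 1.75
eef_pos: [433.6, -27.7, 250.0]
ee_rot: [-2.658, 1.569, -2.827]
ft_force: [-0.1, -0.1, -1.2]
opening: 85.5
(array([[-2.33889080e-03,  1.67122309e-01,  9.85933397e-01],
       [-5.48791301e-04,  9.85935731e-01, -1.67124006e-01],
       [-9.99997114e-01, -9.31956473e-04, -2.21428074e-03]]), array([433.13412796, -26.92261043, 249.98758759]))
```

View pics/w1z.png

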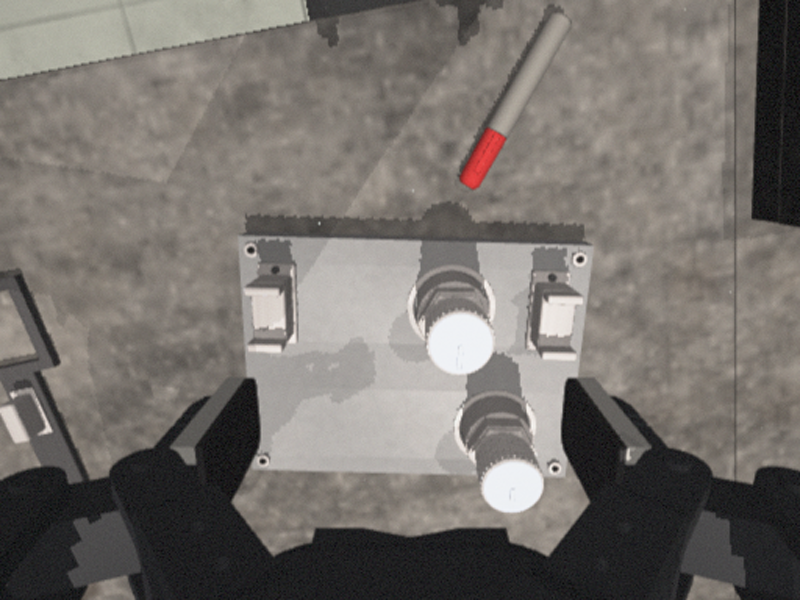

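```bash
python3 - <<'E'
from h import *
im=cv2.imread("pics/w1.png")
def crop(x0,y0,w,h,f): 
    c=cv2.resize(im[y0:y0+h,x0:x0+w],None,fx=f,fy=f,interpolation=cv2.INTER_CUBIC)
    for k in range(0,w,5): cv2.line(c,(k*f,0),(k*f,6 if k%10 else 12),(0,255,255),1)
    for k in range(0,h,5): cv2.line(c,(0,k*f),(6 if k%10 else 12,k*f),(0,255,255),1)
    return c
a=crop(150,160,50,70,8);b=crop(330,160,50,70,8)
cv2.imwrite("pics/w1p.png",np.hstack([a,b]))
cv2.imwrite("pics/w1c.png",crop(255,160,95,70,8))
E
```

```text
(no output)
```

View pics/w1p.png

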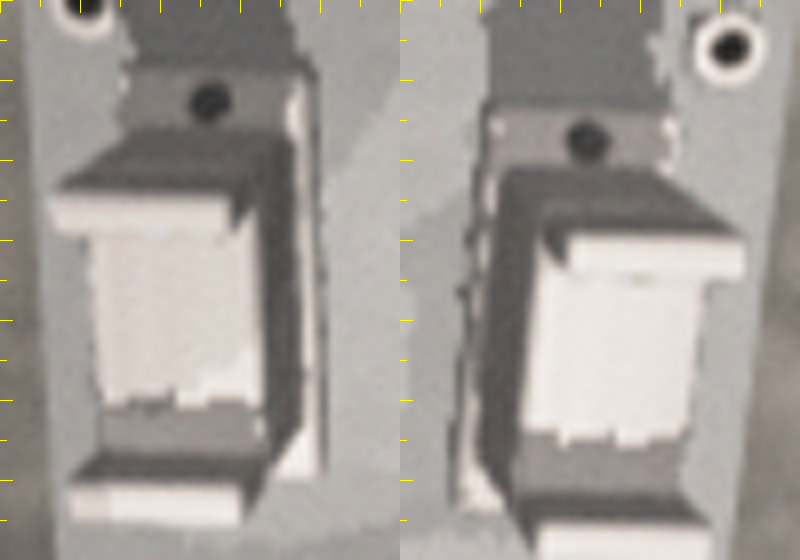

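View pics/w1c.png

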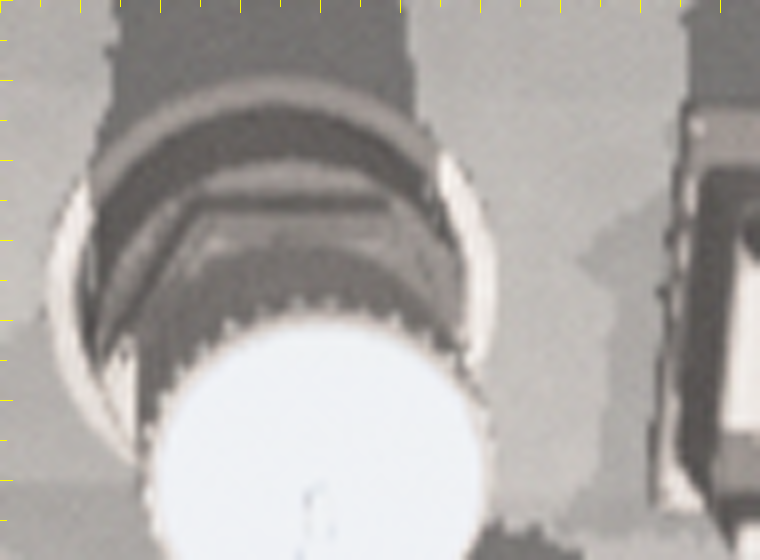

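```bash
cat > st.py <<'E'
from h import *
import pickle
i=pickle.load(open("w1.pkl","rb")); im=cv2.imread("pics/w1.png")
g=cv2.cvtColor(im,cv2.COLOR_BGR2GRAY); m=(g>228).astype(np.uint8)
cs,_=cv2.findContours(m,cv2.RETR_EXTERNAL,cv2.CHAIN_APPROX_NONE)
caps=[]
for c in cs:
    if cv2.contourArea(c)>400:
        P=plane(i,c[:,0,:]+0.0,100)[:,:2].astype(np.float32)
        ctr,rad=cv2.minEnclosingCircle(P); e=cv2.fitEllipse(P)
        print("cap",np.round(ctr,1),round(rad,1),"ell",np.round(e[0],1),np.round(e[1],1)); caps.append(e[0])
caps=sorted(caps)
far=np.array([(51,194),(235,196),(70,517),(243,523)])/8+(150,160)-.5
near=np.array([(168,233),(345,236),(138,553),(312,553)])/8+(330,160)-.5
F=plane(i,far,66)[:,:2];N=plane(i,near,66)[:,:2]
print(F.round(1),N.round(1)); 
f,n=F.mean(0),N.mean(0); d=n-f; print("f,n",f,n,"dist",np.hypot(*d),"yaw",np.arctan2(-d[0],d[1]))
yaw=np.arctan2(-d[0],d[1]); c,s=np.cos(yaw),np.sin(yaw);Rz=np.array([[c,-s],[s,c]])
o=(f-Rz@[0,-130]+n-Rz@[0,72])/2; print("origin from posts",o)
if len(caps)>1:
    e=np.array(caps[1])-caps[0]; print("from caps",caps[0],"dist",np.hypot(*e),"yaw",np.arctan2(e[1],e[0])-np.arctan2(40,100))
sc=plane(i,np.array([(250,250),(578,259),(263,461),(555,467)])*.64-.5,22)[:,:2]; print(sc.round(1))
for a,b in((0,1),(2,3)): print(np.arctan2(-(sc[b]-sc[a])[0],(sc[b]-sc[a])[1]))
E
python3 st.py
```

```text
cap [585.5  14.9] 19.4 ell [585.2  15. ] [36.7 37.8]
cap [479.6  -4.9] 19.8 ell [479.7  -4.7] [37.6 38. ]
[[ 429.9 -138.3]
 [ 434.1 -115. ]
 [ 473.5 -147.1]
 [ 478.2 -124.5]] [[468.6  58.7]
 [472.9  81.2]
 [512.3  50.4]
 [516.1  73.4]]
f,n [ 453.91524393 -131.2141449 ] [492.47973693  65.91110248] dist 200.86210014770995 yaw -0.19319443113645837
origin from posts [478.76534169  -4.19103927]
from caps (479.7078857421875, -4.680481910705566) dist 107.35139674811631 yaw -0.19578851049508403
[[ 411.5 -143.4]
 [ 458.5   92.8]
 [ 584.5 -177.1]
 [ 630.4   59.9]]
-0.19623399817364123
-0.19159045240042066
```

```bash
python3 -m pendant '[[[85,7,-46,13,-2],[85,14,-92,26,-4],[85,21,-138,39,-6],[85,28,-184,52,-8],[85,35,-230,65,-10],[85,42,-276,78,-12],[85,50,-322,92,-12.5],[85,50,-322,92,-12.5]]]'
python3 - <<'E'
from h import *
import pickle
i=r.camera_info("wrist"); im=r.camera("wrist"); pickle.dump(i,open("w2.pkl","wb"))
cv2.imwrite("pics/w2.png",im); cv2.imwrite("pics/w2z.png",cv2.resize(im,(800,600),interpolation=cv2.INTER_CUBIC))
print(tool())
E
```

```text
time_s: 2.6
eef_pos: [470.9, -364.4, 199.0]
ee_rot: [-1.916, 1.567, -1.868]
ft_force: [-0.5, 0.3, 1.1]
opening: 84.6
(array([[-2.94546806e-03, -4.87520732e-02,  9.98806568e-01],
       [ 1.88522946e-04,  9.98810856e-01,  4.87528385e-02],
       [-9.99995644e-01,  3.31897885e-04, -2.93277459e-03]]), array([ 470.12119414, -360.79519447,  199.04948901]))
```

View pics/w2z.png

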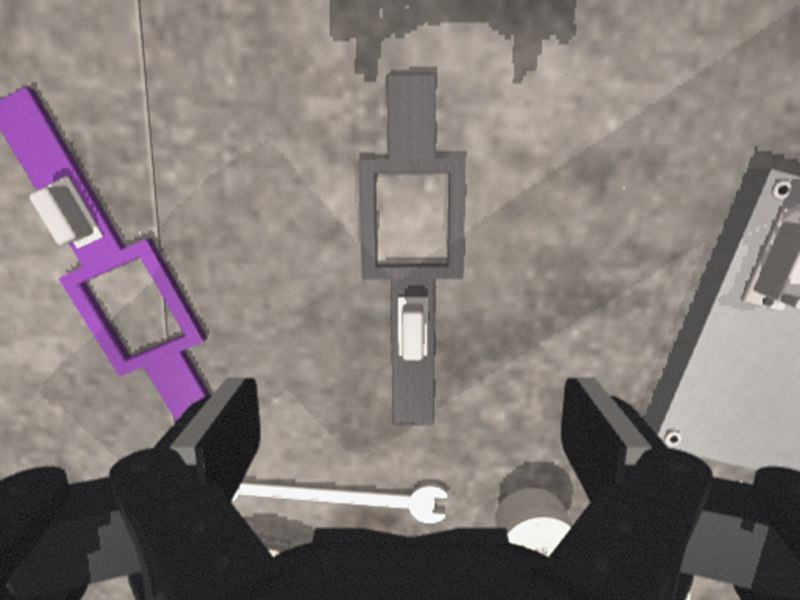

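```bash
python3 - <<'E'
from h import *
import pickle
i=pickle.load(open("w2.pkl","rb")); im=cv2.imread("pics/w2.png")
x0,y0,w,h,f=222,40,84,240,1
c=im[y0:y0+h,x0:x0+w]
a=cv2.resize(c[:135],None,fx=4.4,fy=4.4,interpolation=cv2.INTER_CUBIC);b=cv2.resize(c[105:],None,fx=4.4,fy=4.4,interpolation=cv2.INTER_CUBIC)
cv2.imwrite("pics/w2c.png",np.hstack([a,b]))
E
```

```text
(no output)
```

View pics/w2c.png

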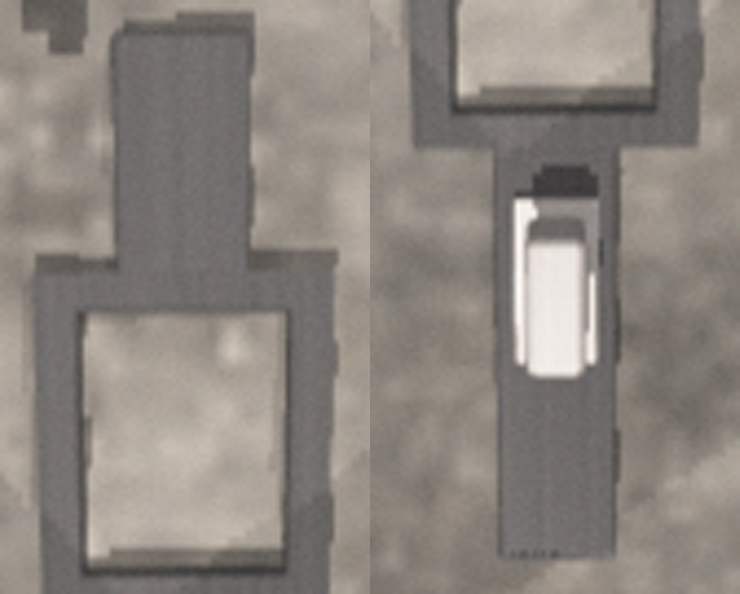

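```bash
python3 - <<'E'
from h import *
import pickle
i=pickle.load(open("w2.pkl","rb"))
A=lambda P:np.array(P)/4.4+(222,40)-.4
B=lambda P:np.array(P)/4.4+(222,145)-.4
pe=plane(i,A([(117,33),(249,33)]),8)[:,:2]; me=plane(i,B([(130,555),(244,555)]),8)[:,:2]
ey=plane(i,np.r_[A([(80,312),(289,312)]),A([(84,575),(287,575)])],8)[:,:2]
gr=plane(i,B([(157,240),(213,240),(157,376),(213,376)]),30)[:,:2]
d=pe.mean(0)-me.mean(0); L=np.hypot(*d);u=d/L
print("len",L,"angle of bar y",np.arctan2(u[1],u[0]),"yaw",np.arctan2(u[1],u[0])-np.pi/2)
print("eye from end", pe.mean(0)-u*89, me.mean(0)+u*149,"eye mid",ey.mean(0))
print("grip",gr.mean(0),"from eye",ey.mean(0)-72*u, gr.round(1).tolist())
R,p=tool();print(p, np.arctan2(R[1,1],R[0,1]))
t=np.array([*gr.mean(0),25]);print("to grip",R.T@(t-p))
E
```

```text
len 234.90464714775874 angle of bar y -3.087783667638438 yaw -4.658579994433334
eye from end [ 443.89301104 -364.77012405] [ 440.80213826 -364.93660148] eye mid [ 443.14630633 -364.73771812]
grip [ 514.3502888  -361.19330924] from eye [ 515.04209683 -360.86534045] [[498.2, -368.3], [497.5, -355.7], [531.2, -366.9], [530.5, -353.9]]
[ 470.12119414 -360.79519447  199.04948901] 1.6195677354316966
to grip [173.91838047  -2.61166808  44.66734892]
```

```bash
python3 -m pendant '[[[60,20,-2.5,25,-0.3],[60,50,-2.5,45,-0.3],[60,90,-2.5,45,-0.3],[60,130,-2.5,45,-0.3],[60,145,-2.5,45,-0.3],[60,145,-2.5,45,-0.3],[60,145,-2.5,45,-0.3],[60,145,-2.5,45,-0.3]]]'
python3 - <<'E'
from h import *
im=r.camera("wrist"); cv2.imwrite("pics/w3.png",im)
for k in range(3):
  R,p=tool(); 
  print(p,R.T@(np.array([514.7,-361,10.5])-p),np.arctan2(R[1,1],R[0,1])); r.camera("side")
E
```

```text
time_s: 3.45
eef_pos: [516.1, -361.8, 56.3]
ee_rot: [-1.597, 1.568, -1.542]
ft_force: [-0.2, -0.1, -0.0]
opening: 59.8
[ 515.98942138 -362.00350746   56.34616448] [45.84290552  1.20275647 -1.23362201] 1.6249681250771628
[ 515.80147835 -361.96116821   56.13404548] [45.63156928  1.13613133 -1.03551727] 1.6248619497169998
[ 515.58131751 -361.87961277   55.84364695] [45.34204406  1.02467676 -0.80363963] 1.6247303389328323
```

View pics/w3.png

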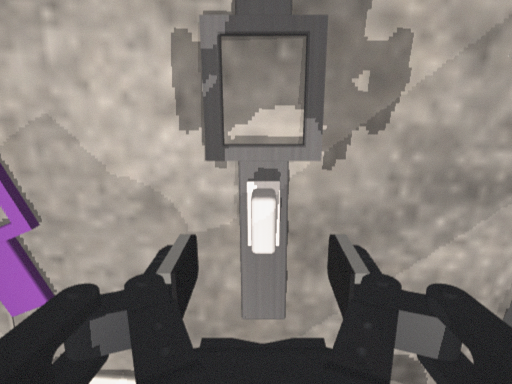

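```bash
python3 -m pendant '[[[60,15,1,-1,0],[60,30,1,-1,0],[60,40,1,-1,0],[60,45,1,-1,0],[30,45,1,-1,0],[10,45,1,-1,0],[0,45,1,-1,0],[0,45,1,-1,0]]]'; python3 -m pendant '[[[0,0,0,0,0],[0,0,0,0,0],[0,0,0,0,0],[0,0,0,0,0],[0,-5,0,0,0],[0,-10,0,0,0],[0,-15,0,0,0],[0,-15,0,0,0]]]'; python3 - <<'E'
from h import *
im=r.camera("side"); cv2.imwrite("pics/s4.png",cv2.resize(im[150:260,180:340],None,fx=5,fy=5))
print(tool()[1])
E
```

```text
time_s: 4.45
eef_pos: [514.7, -361.3, 11.1]
ee_rot: [-1.638, 1.568, -1.584]
ft_force: [-0.2, -1.0, -0.5]
opening: 12.8
time_s: 5.25
eef_pos: [515.2, -361.7, 27.1]
ee_rot: [-1.317, 1.567, -1.263]
ft_force: [-0.0, 0.2, -2.5]
opening: 12.5
[ 515.00005854 -361.55759355   26.79151549]
```

View pics/s4.png

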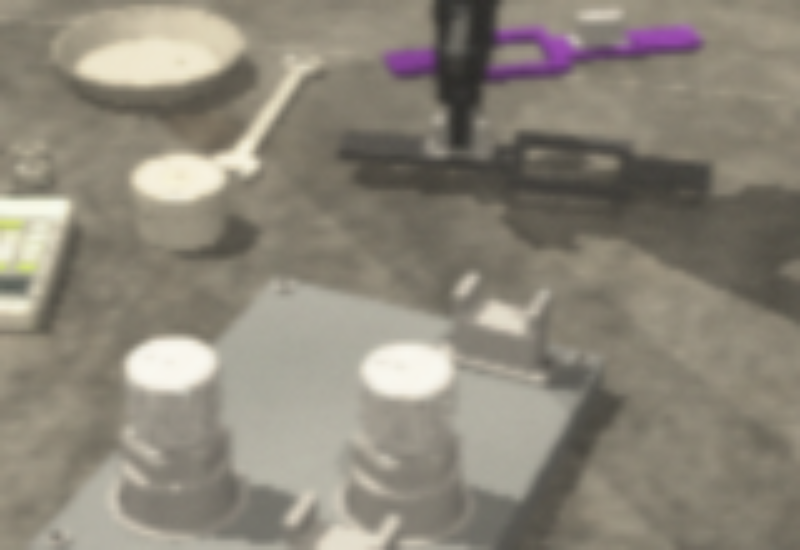

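```bash
python3 -m pendant '[[[0,-20,0,0,0],[0,-45,0,0,2],[0,-70,5,0,6],[0,-95,20,0,11],[0,-108,40,-3,16],[0,-108,65,-6,22],[0,-108,90,-9,28],[0,-108,115,-12,34]]]'; python3 - <<'E'
from h import *
R,p=tool();yaw=np.arctan2(R[1,1],R[0,1]); print(p,yaw, R.T@(np.array([465.3,-75.1,135])-p),"turn",np.degrees(yaw+.194))
E
```

```text
time_s: 6.1
eef_pos: [496.3, -246.0, 134.5]
ee_rot: [-0.759, 1.567, -1.303]
ft_force: [-0.0, 0.7, -2.6]
opening: 12.7
[ 496.28927349 -245.97196088  134.53715226] 1.0267809322789723 [  -1.13531549  130.16342196 -114.95203763] turn 69.94559512963107
```

```bash
python3 -m pendant '[[[0,-1,13,-11,6],[0,-1,26,-22,12],[0,-1,39,-33,18],[0,-1,52,-44,24],[0,-1,65,-55,30],[0,-1,78,-67,36],[0,-1,90,-80,42],[0,-1,100,-90,47]]]'; python3 - <<'E'
from h import *
R,p=tool();yaw=np.arctan2(R[1,1],R[0,1]); print(p,yaw, R.T@(np.array([465.3,-75.1,140])-p),"turn",np.degrees(yaw+.194))
E
```

```text
time_s: 6.9
eef_pos: [470.3, -112.8, 135.1]
ee_rot: [-0.098, 1.567, -1.466]
ft_force: [-0.5, -0.1, -2.7]
opening: 12.5
[ 470.34964569 -112.78327313  135.07094584] 0.2030459286340366 [ -5.06295288   2.65135153 -37.90989862] turn 22.749055983582778
```

```bash
python3 -m pendant '[[[0,-5,0,-8,6],[0,-5,0,-16,12],[0,-5,1,-24,18],[0,-5,2,-32,22],[0,-5,3,-38,22.7],[0,-5,3,-38,22.7],[0,-5,3,-38,22.7],[0,-5,3,-38,22.7]]]'; python3 - <<'E'
from h import *
import pickle
i=r.camera_info("wrist");R,p=tool();im=r.camera("wrist");cv2.imwrite("pics/w5.png",im);pickle.dump((i,R,p),open("w5.pkl","wb"))
for n in("scene","side"): cv2.imwrite(f"pics/{n}5.png",r.camera(n))
a=cv2.imread("pics/scene5.png")[120:240,150:290];b=cv2.imread("pics/side5.png")[170:290,170:310]
cv2.imwrite("pics/ss5.png",np.hstack([cv2.resize(x,(400,343),interpolation=cv2.INTER_CUBIC) for x in(a,b)]))
yaw=np.arctan2(R[1,1],R[0,1]); print(p,yaw, R.T@(np.array([465.3,-75.1,140])-p),"turn",np.degrees(yaw+.194))
E
```

```text
time_s: 7.7
eef_pos: [465.8, -75.3, 140.0]
ee_rot: [0.359, 1.567, -1.405]
ft_force: [-0.4, -0.3, -3.2]
opening: 12.6
[465.79033571 -75.29912694 139.96851977] -0.1927095433626277 [-0.03254177 -0.51935287 -0.10141636] turn 0.0739377189660779
```

View pics/w5.png

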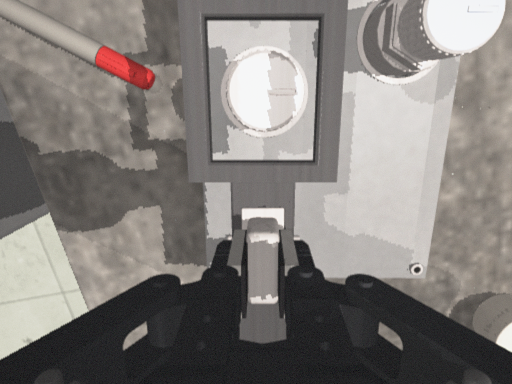

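View pics/ss5.png

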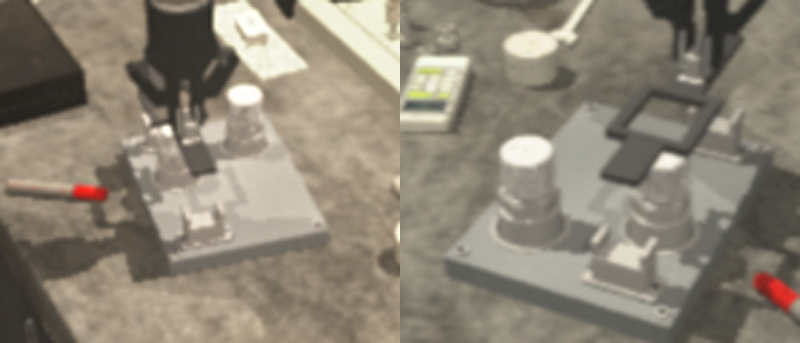

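```bash
python3 - <<'E'
from h import *
im=cv2.imread("pics/w5.png")[0:192,165:360]
cv2.imwrite("pics/w5z.png",cv2.resize(im,None,fx=3.1,fy=3.1,interpolation=cv2.INTER_CUBIC))
E
```

```text
(no output)
```

View pics/w5z.png

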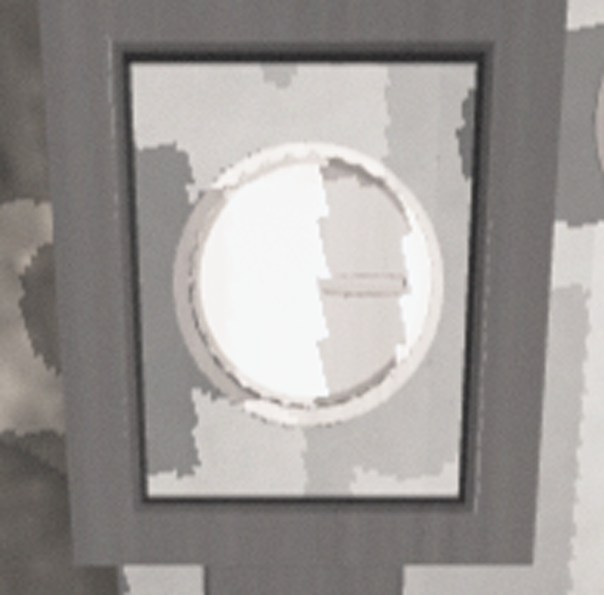

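```bash
cat > m5.py <<'E'
from h import *
import pickle
i,R,p=pickle.load(open("w5.pkl","rb"))
o,_=rays(i,[(0,0)]);print("cam",o,p)
A=lambda P:np.array(P,float)/3.1+(165,0)-.3
st=np.array([479.2,-4.4]);y=-.194;c,s=np.cos(y),np.sin(y);Rz=np.array([[c,-s],[s,c]])
for z in(133,137,141):
    E=plane(i,A([(116,46),(492,44),(137,503),(471,503)]),z)[:,:2]
    print("eye stand frame",z,((E-st)@Rz).round(1).tolist(),((E.mean(0)-st)@Rz).round(2))
t=np.linspace(0,2*np.pi,60)
for nm,cx,cy,a,b in(("outer",308,284,134,142),("disc",310,278,118,127)):
    P=plane(i,A(np.c_[cx+a*np.cos(t),cy+b*np.sin(t)]),100)[:,:2].astype(np.float32); e=cv2.fitEllipse(P); print(nm,(e[0]-st)@Rz,e[1])
E
python3 m5.py
```

```text
cam [477.45402607  -7.30546062 281.88739354] [465.79033571 -75.29912694 139.96851977]
eye stand frame 133 [[-25.6, 29.2], [24.1, 29.6], [-25.5, -32.1], [24.2, -32.0]] [-0.7  -1.31]
eye stand frame 137 [[-25.0, 28.4], [23.4, 28.7], [-24.8, -31.3], [23.6, -31.2]] [-0.71 -1.36]
eye stand frame 141 [[-24.3, 27.5], [22.7, 27.9], [-24.2, -30.5], [22.9, -30.5]] [-0.72 -1.41]
outer [ 0.09351151 -1.1792113 ] (46.00714111328125, 46.720298767089844)
disc [ 0.43100686 -0.01977053] (40.44593811035156, 41.64490509033203)
```

```bash
python3 -m pendant '[[[0,0,0.7,-1.2,0],[0,0,0.7,-1.2,0],[0,10,0.7,-1.2,0],[0,20,0.7,-1.2,0],[0,30,0.7,-1.2,0],[0,40,0.7,-1.2,0],[0,50,0.7,-1.2,0],[0,50,0.7,-1.2,0]]]'; python3 - <<'E'
from h import *
import pickle
i=r.camera_info("wrist");R,p=tool();im=r.camera("wrist");cv2.imwrite("pics/w6.png",im);pickle.dump((i,R,p),open("w6.pkl","wb"))
for n in("scene","side"): cv2.imwrite(f"pics/{n}6.png",r.camera(n))
a=cv2.imread("pics/scene6.png")[120:240,150:290];b=cv2.imread("pics/side6.png")[170:290,200:340]
cv2.imwrite("pics/ss6.png",np.hstack([cv2.resize(x,(400,343),interpolation=cv2.INTER_CUBIC) for x in(a,b)]))
yaw=np.arctan2(R[1,1],R[0,1]); print(R[:,0],p,yaw)
st=np.array([479.2,-4.4]);y=-.194;c,s=np.cos(y),np.sin(y);Rz=np.array([[c,-s],[s,c]])
print("tcp in stand",(p[:2]-st)@Rz)
E
```

```text
time_s: 8.65
eef_pos: [465.6, -74.0, 88.2]
ee_rot: [-0.714, 1.567, -2.479]
ft_force: [-1.3, 0.2, -3.5]
opening: 12.4
[-0.00287616 -0.00224635 -0.99999334] [465.60873976 -74.03856086  88.24221714] -0.19335752702773792
tcp in stand [  0.0889961  -70.95240372]
```

View pics/w6.png

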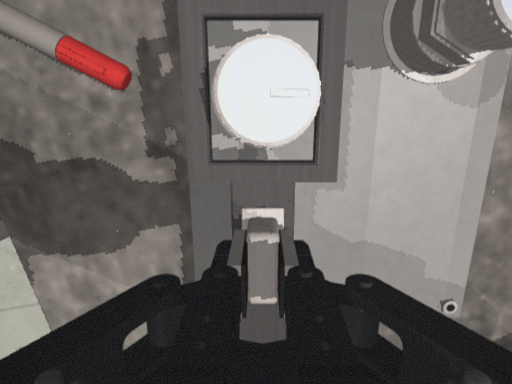

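View pics/ss6.png

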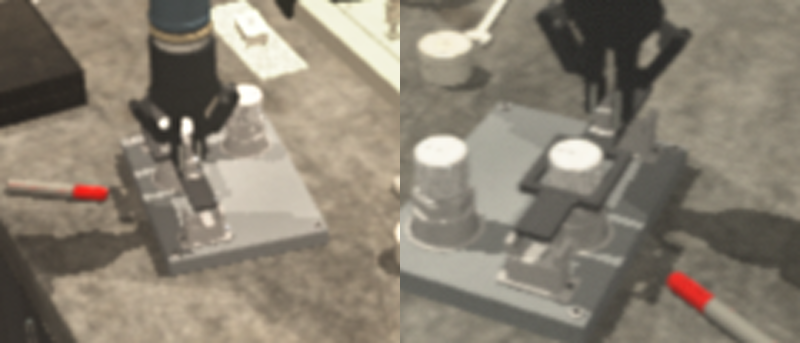

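```bash
python3 - <<'E'
from h import *
im=cv2.imread("pics/w6.png")[0:192,165:360]
cv2.imwrite("pics/w6z.png",cv2.resize(im,None,fx=3.1,fy=3.1,interpolation=cv2.INTER_CUBIC))
E
```

```text
(no output)
```

View pics/w6z.png

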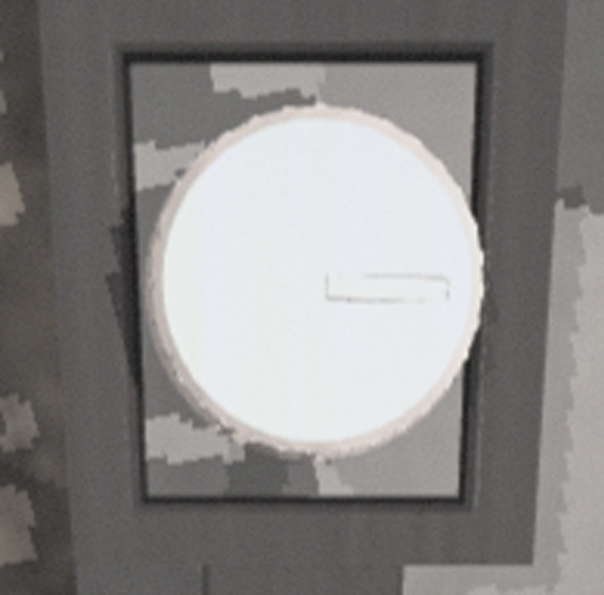

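```bash
sed -e 's/w5.pkl/w6.pkl/' -e 's/(133,137,141)/(81,85)/' -e 's/("outer".*)):/("outer",320,280,164,174),("disc",317,278.5,155,163.5)):/' m5.py > m6.py; python3 m6.py
```

```text
cam [477.79922696  -6.27152842 230.23744604] [465.60873976 -74.03856086  88.24221714]
eye stand frame 81 [[-26.1, 30.6], [23.7, 30.9], [-26.0, -31.0], [23.8, -30.9]] [-1.12 -0.1 ]
eye stand frame 85 [[-25.4, 29.7], [23.1, 30.0], [-25.3, -30.2], [23.2, -30.1]] [-1.12 -0.15]
outer [ 0.86023575 -0.39052493] (40.27485275268555, 40.946807861328125)
disc [ 0.49045011 -0.10688156] (38.044498443603516, 38.438785552978516)
```

```bash
python3 -m pendant '[[[0,0,1.2,0,0],[0,4,1.2,0,0],[0,8,1.2,0,0],[0,12,1.2,0,0],[0,16,1.2,0,0],[0,20,1.2,0,0],[0,23,1.2,0,0],[0,23,1.2,0,0]]]'; python3 - <<'E'
from h import *
import pickle
i=r.camera_info("wrist");R,p=tool();im=r.camera("wrist");cv2.imwrite("pics/w7.png",im);pickle.dump((i,R,p),open("w7.pkl","wb"))
for n in("scene","side"): cv2.imwrite(f"pics/{n}7.png",r.camera(n))
a=cv2.imread("pics/scene7.png")[140:220,160:260];b=cv2.imread("pics/side7.png")[190:280,220:320]
cv2.imwrite("pics/ss7.png",np.hstack([cv2.resize(x,(400,343),interpolation=cv2.INTER_CUBIC) for x in(a,b)]))
print(p,r.state()['ft_force'])
E
```

```text
time_s: 9.6
eef_pos: [467.7, -74.7, 66.3]
ee_rot: [0.032, 1.568, -1.733]
ft_force: [-0.5, 0.7, -2.7]
opening: 12.3
[467.65110844 -74.6538494   66.32779064] [-0.3183493  -0.08208607 -2.84599727]
```

View pics/w7.png

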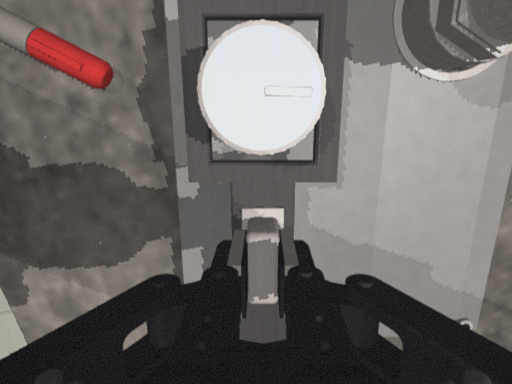

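View pics/ss7.png

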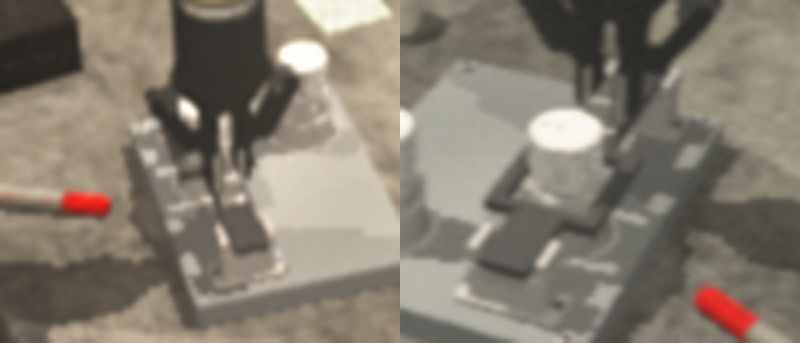

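```bash
python3 -m pendant '[[[0,0,-0.8,0,0],[0,0,-0.8,0,0],[0,1,-0.8,0,0],[0,2,-0.8,0,0],[0,3,-0.8,0,0],[0,3.5,-0.8,0,0],[0,3.5,-0.8,0,0],[0,3.5,-0.8,0,0]]]'; python3 - <<'E'
from h import *
im=r.camera("wrist");cv2.imwrite("pics/w8.png",im)
for n in("side",): cv2.imwrite(f"pics/{n}8.png",r.camera(n))
a=im[0:192,165:360];b=cv2.imread("pics/side8.png")[190:280,220:320]
cv2.imwrite("pics/ss8.png",np.hstack([cv2.resize(x,(400,380),interpolation=cv2.INTER_CUBIC) for x in(a,b)]))
print(tool()[1],r.state()['ft_force'])
E
```

```text
time_s: 10.55
eef_pos: [467.3, -74.7, 63.4]
ee_rot: [0.355, 1.567, -1.409]
ft_force: [0.0, -0.1, -2.4]
opening: 12.3
[467.28170001 -74.70269623  63.4159172 ] [ 0.73348121 -1.08696443 -1.70408839]
```

View pics/ss8.png

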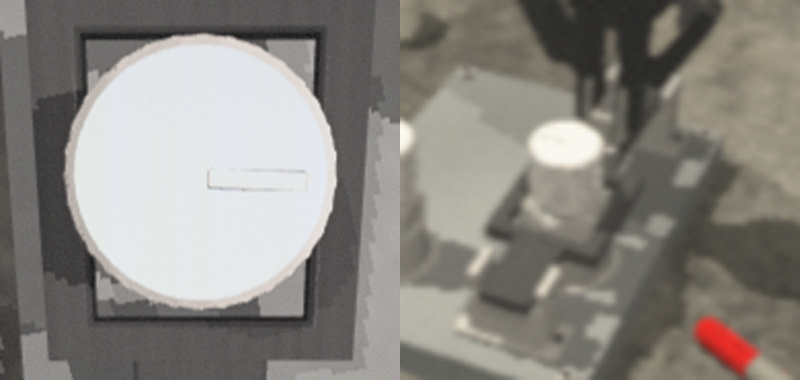

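```bash
python3 -m pendant '[[[0,0.5,0,0,0],[0,0.8,0,0,0],[20,0.8,0,0,0],[30,0.8,0,0,0],[40,0.8,0,0,0],[40,0.8,0,0,0],[40,0.8,0,0,0],[40,0.8,0,0,0]]]';python3 -m pendant '[[[40,-10,0,0,0],[40,-25,0,0,0],[40,-50,0,0,0],[40,-80,0,0,0],[40,-105,0,0,0],[60,-105,0,0,0],[85,-105,0,0,0],[85,-105,0,0,0]]]'; python3 - <<'E'
from h import *
import pickle
i=r.camera_info("wrist");R,p=tool();im=r.camera("wrist");cv2.imwrite("pics/w9.png",im);pickle.dump((i,R,p),open("w9.pkl","wb"))
for n in("scene","side"): cv2.imwrite(f"pics/{n}9.png",r.camera(n))
a=cv2.imread("pics/scene9.png")[140:220,160:260];b=cv2.imread("pics/side9.png")[190:280,220:320]
cv2.imwrite("pics/ss9.png",np.hstack([cv2.resize(x,(400,343),interpolation=cv2.INTER_CUBIC) for x in(a,b)]))
print(p,np.arctan2(R[1,1],R[0,1]),r.state()['joint_positions'])
E
```

```text
time_s: 11.45
eef_pos: [467.3, -74.7, 62.6]
ee_rot: [0.361, 1.567, -1.403]
ft_force: [0.1, 0.2, 0.6]
opening: 40.0
time_s: 12.25
eef_pos: [466.4, -74.0, 167.0]
ee_rot: [-0.104, 1.568, -1.868]
ft_force: [-0.1, -0.1, -0.1]
opening: 80.9
[466.42852516 -73.99194591 167.04389745] -0.19330029924317985 [-0.39259017  0.42687032  1.87331098 -0.00424961  0.84188785 -0.19641961]
```

View pics/w9.png

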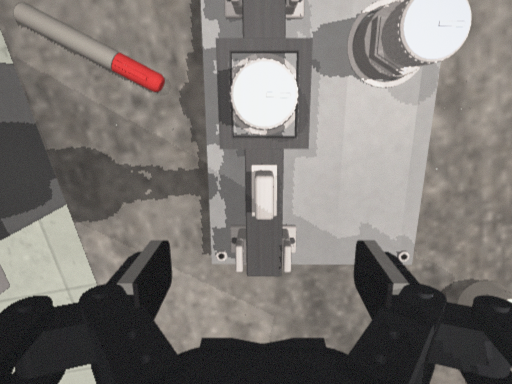

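View pics/ss9.png

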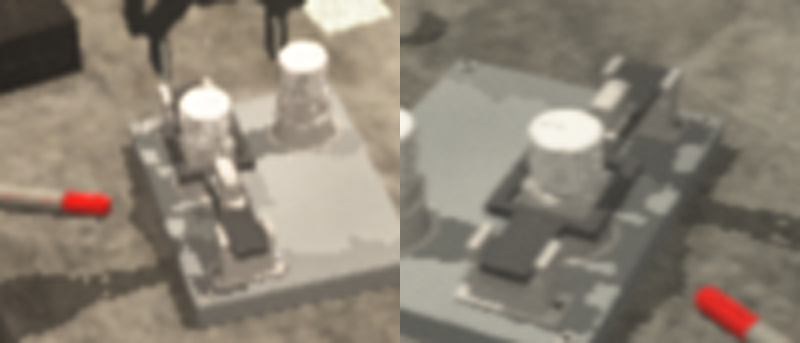

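```bash
python3 - <<'E'
from h import *
import pickle
i,R,p=pickle.load(open("w9.pkl","rb")); im=cv2.imread("pics/w9.png")
g=cv2.cvtColor(im,cv2.COLOR_BGR2GRAY); m=(g>228).astype(np.uint8)
st=np.array([479.2,-4.4]);y=-.194;c,s=np.cos(y),np.sin(y);Rz=np.array([[c,-s],[s,c]])
for cc in cv2.findContours(m,cv2.RETR_EXTERNAL,cv2.CHAIN_APPROX_NONE)[0]:
    if cv2.contourArea(cc)>1200:
        P=plane(i,cc[:,0,:]+0.0,100)[:,:2].astype(np.float32); e=cv2.fitEllipse(P); print("cap",e[0],e[1],"stand",(e[0]-st)@Rz)
        if (e[0][0]<520): t=np.array([*e[0],120]); print("shift",R.T@(t-p))
x0,y0=190,0
cv2.imwrite("pics/w9z.png",cv2.resize(im[0:285,190:340],None,fx=2.1,fy=2.1,interpolation=cv2.INTER_CUBIC))
E
```

```text
cap (480.4794921875, -4.626760005950928) (38.96173858642578, 39.145606994628906) stand [1.29920614 0.0241612 ]
shift [ 46.81898456   0.47989259 -70.92136043]
cap (585.249755859375, 12.910658836364746) (32.75227737426758, 39.360477447509766) stand [100.72312059  37.43077085]
```

View pics/w9z.png

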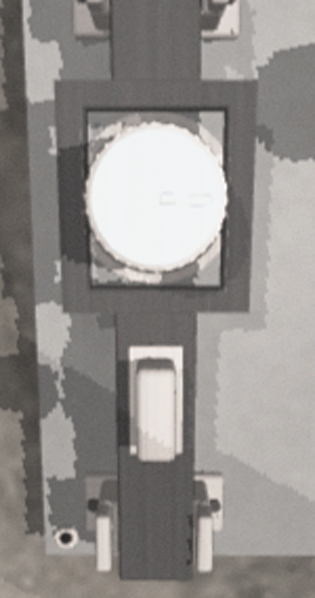

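```bash
python3 -m pendant '[[[62,0,0,-25,0],[62,0,0,-55,0],[62,0,0.5,-71,0],[62,15,0.5,-71,0],[62,30,0.5,-71,0],[62,45,0.5,-71,0],[62,45,0.5,-71,0],[62,45,0.5,-71,0]]]';python3 - <<'E'
from h import *
im=r.camera("wrist");cv2.imwrite("pics/w10.png",im)
R,p=tool();print(p,R[:,0],R.T@(np.array([480.2,-4.6,70])-p))
E
```

```text
time_s: 13.2
eef_pos: [480.2, -4.5, 120.9]
ee_rot: [-0.785, 1.567, -2.549]
ft_force: [-0.1, 0.2, -0.1]
opening: 61.8
[480.65266212  -4.63805348 121.37248413] [-0.0019928  -0.00264655 -0.99999451] [51.37300356 -0.37720362 -0.10343631]
```

View pics/w10.png

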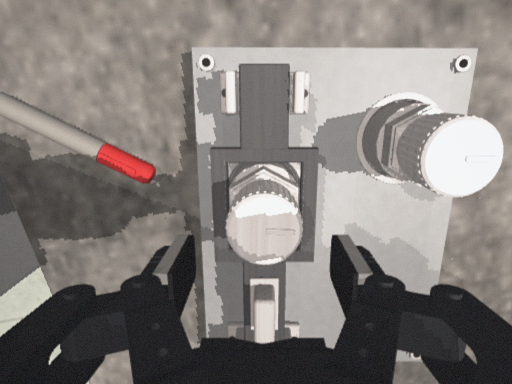

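```bash
python3 -m pendant '[[[62,15,-0.3,0,0],[62,30,-0.3,0,0],[62,42,-0.3,0,0],[62,50,-0.3,0,0],[62,50,-0.3,0,0],[50,50,-0.3,0,0],[35,50,-0.3,0,0],[35,50,-0.3,0,0]]]';python3 -m pendant '[[[0,0,0,0,0],[0,0,0,0,0],[0,0,0,0,0],[0,0,0,0,0],[0,0,0,0,0],[0,0,0,0,0],[0,0,0,0,0],[0,0,0,0,0]]]';python3 - <<'E'
from h import *
im=r.camera("wrist");cv2.imwrite("pics/w11.png",im)
s=r.state();R,p=tool();print(p,s['ft_force'],s['ft_torque'],s['opening'],s['effort'][5],np.arctan2(R[1,1],R[0,1]))
E
```

```text
time_s: 14.05
eef_pos: [480.9, -4.9, 72.3]
ee_rot: [0.131, 1.568, -1.634]
ft_force: [-0.3, -1.1, 5.0]
opening: 40.1
time_s: 14.85
eef_pos: [480.9, -4.9, 72.4]
ee_rot: [0.161, 1.568, -1.603]
ft_force: [-0.0, 0.9, 1.5]
opening: 40.3
[480.87783645  -4.8596024   72.3336116 ] [0.07145399 0.37841708 1.0775179 ] [0.00181977 0.08314825 0.03517674] 40.403892288525874 0.0007410823673126288 -0.1934597911430662
```

View pics/w11.png

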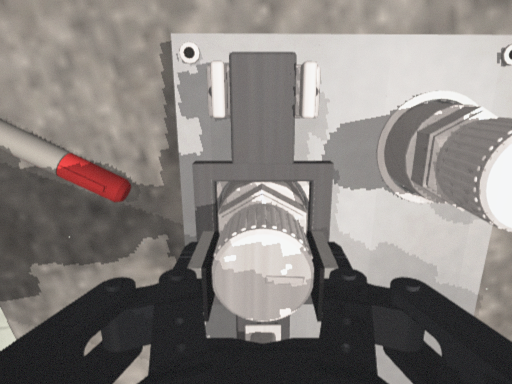

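```bash
python3 -m pendant '[[[0,0,0,0,-3],[0,0,0,0,-6],[0,0,0,0,-9],[0,0,0,0,-12],[0,0,0,0,-15],[0,0,0,0,-18],[0,0,0,0,-18],[0,0,0,0,-18]]]';python3 - <<'E'
from h import *
s=r.state();R,p=tool();print(p,s['ft_force'],s['ft_torque'],s['opening'],s['effort'][5],np.arctan2(R[1,1],R[0,1]))
E
```

```text
time_s: 15.7
eef_pos: [481.0, -4.9, 72.3]
ee_rot: [-0.064, 1.568, -1.515]
ft_force: [-0.3, 0.9, 1.0]
opening: 40.2
[481.03018325  -4.86484561  72.34295944] [-0.33210327  0.92985771  1.04196261] [ 0.07522654 -0.00222241 -0.03156008] 40.16823163899179 -0.05943099036812782 0.11957149460597244
```

```bash
python3 -m pendant '[[[0,0,0,0,-2],[0,0,0,0,-4],[0,0,0,0,-6],[0,0,0,0,-8],[0,0,0,0,-8],[0,0,0,0,-8],[0,0,0,0,-8],[0,0,0,0,-8]]]';python3 - <<'E'
from h import *
s=r.state();R,p=tool();print(p,s['ft_force'],s['ft_torque'],s['opening'],s['effort'][5],np.arctan2(R[1,1],R[0,1]))
im=r.camera("wrist");cv2.imwrite("pics/w12.png",im)
E
```

```text
time_s: 16.5
eef_pos: [480.9, -4.9, 72.3]
ee_rot: [-0.278, 1.568, -1.591]
ft_force: [-0.7, -0.2, 1.2]
opening: 40.2
[480.89239668  -4.8584561   72.34723832] [-0.68308469 -0.20793916  1.21016026] [-0.06380884  0.08007286 -0.56083464] 40.15981541686917 -0.5752027966082096 0.2581253538001646
```

View pics/w12.png

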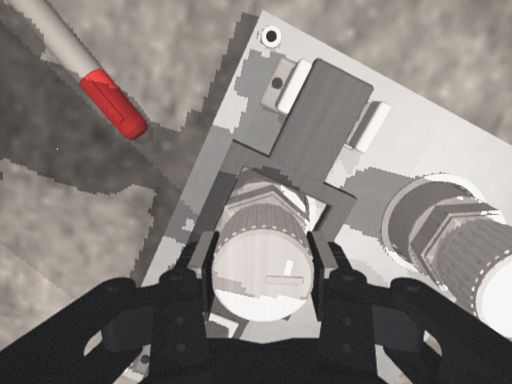

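```bash
python3 -m pendant '[[[0,0,0,0,5],[0,0,0,0,11],[0,0,0,0,17],[0,0,0,0,23],[0,0,0,0,29],[0,0,0,0,35],[0,0,0,0,41],[0,0,0,0,44]]]';python3 -m pendant '[[[0,0,0,0,2],[0,0,0,0,4],[0,0,0,0,6],[0,0,0,0,8],[0,0,0,0,10],[0,0,0,0,10],[0,0,0,0,10],[0,0,0,0,10]]]';python3 - <<'E'
from h import *
s=r.state();R,p=tool();print(p,s['ft_force'],s['ft_torque'],s['opening'],s['effort'][5],np.arctan2(R[1,1],R[0,1]),s['joint_positions'][5])
im=r.camera("wrist");cv2.imwrite("pics/w13.png",im)
E
```

```text
time_s: 17.35
eef_pos: [481.0, -5.0, 72.4]
ee_rot: [0.503, 1.567, -1.577]
ft_force: [-0.9, -0.9, 1.0]
opening: 40.2
time_s: 18.15
eef_pos: [480.8, -5.1, 72.3]
ee_rot: [0.572, 1.567, -1.681]
ft_force: [-0.9, -1.3, 1.4]
opening: 40.2
[480.7965762   -5.07963659  72.33718456] [-0.93104217 -1.32908527  1.40454746] [-0.1035629   0.23897723  0.01826474] 40.24703414069521 0.012163194478489459 -0.6826233670876323 0.4478085871901717
```

View pics/w13.png

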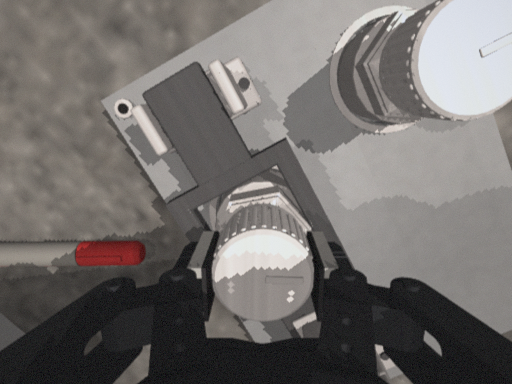

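```bash
python3 -m pendant '[[[0,0,0,0,6],[0,0,0,0,12],[0,0,0,0,18],[0,0,0,0,24],[0,0,0,0,30],[0,0,0,0,35],[0,0,0,0,40],[0,0,0,0,40]]]';python3 - <<'E'
from h import *
s=r.state();R,p=tool();print(p,s['ft_force'],s['ft_torque'],s['opening'],np.arctan2(R[1,1],R[0,1]),s['joint_positions'][5])
E
```

```text
time_s: 19.0
eef_pos: [480.6, -5.0, 72.3]
ee_rot: [1.18, 1.567, -1.771]
ft_force: [-1.2, -0.5, 1.9]
opening: 40.2
[480.60529744  -4.96938786  72.33475033] [-1.15877299 -0.46837986  1.87622591] [ 0.06218665  0.2104991  -0.00038871] 40.17165182292771 -1.3805260468339484 1.1455945033353443
```

```bash
python3 -m pendant '[[[0,0,0,0,6],[0,0,0,0,12],[0,0,0,0,18],[0,0,0,0,24],[0,0,0,0,29],[0,0,0,0,29],[0,0,0,0,29],[0,0,0,0,29]]]';python3 - <<'E'
from h import *
s=r.state();R,p=tool();print(p,s['ft_force'],s['ft_torque'],s['opening'],np.arctan2(R[1,1],R[0,1]),s['joint_positions'][5])
im=r.camera("wrist");cv2.imwrite("pics/w14.png",im)
E
```

```text
time_s: 19.8
eef_pos: [480.4, -4.8, 72.3]
ee_rot: [1.572, 1.567, -1.883]
ft_force: [-1.3, -0.4, 1.6]
opening: 40.5
[480.40958858  -4.79135474  72.32920503] [-1.34026927 -0.41538517  1.60324459] [0.15165107 0.28166544 0.01020068] 40.53225200135128 -1.8847541780756567 1.6497989915528117
```

View pics/w14.png

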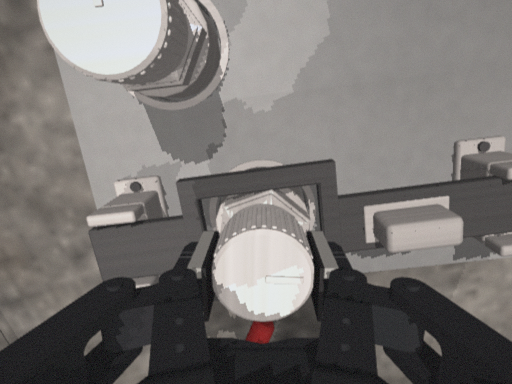

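```bash
python3 -m pendant '[[[0,-1,0,0,0],[0,-2,0,0,0],[0,-3,0,0,0],[0,-4,0,0,0],[0,-5,0,0,0],[0,-5,0,0,0],[0,-5,0,0,0],[0,-5,0,0,0]]]';python3 - <<'E'
from h import *
for k in range(3):
  s=r.state();R,p=tool();print(p,s['ft_force'],s['ft_torque'],s['opening'])
  im=r.camera("wrist");cv2.imwrite("pics/w15.png",im)
E
```

```text
time_s: 20.65
eef_pos: [480.4, -4.8, 77.3]
ee_rot: [1.571, 1.567, -1.885]
ft_force: [-0.2, 0.6, -2.2]
opening: 40.6
[480.41117345  -4.77262198  77.31206471] [-0.15144552  0.58687957 -2.21470882] [ 3.08412961e-03 -1.61386884e-05 -1.70490721e-02] 40.575378782170844
[480.40088089  -4.77110993  77.32893889] [ 0.43895952  0.30858219 -1.74685999] [-0.01369955 -0.01392548 -0.04855546] 40.170141315235924
[480.36929065  -4.7691206   77.31042263] [-0.33497943 -0.51005921 -1.12879078] [-0.03177317 -0.02700079  0.04222118] 40.476050987412236
```

View pics/w15.png

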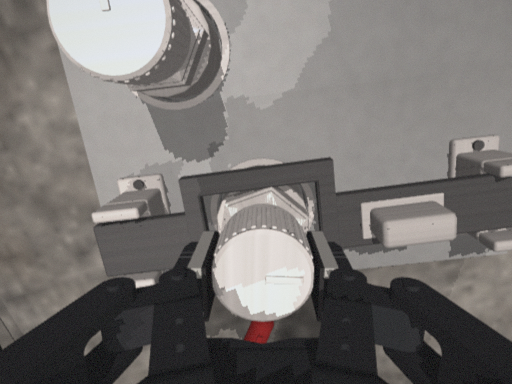

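```bash
python3 -m pendant '[[[0,-8,0,0,0],[0,-18,0,0,0],[0,-30,0,0,0],[0,-42,0,0,0],[0,-54,0,0,0],[0,-62,0,0,0],[0,-65,0,0,0],[0,-65,0,0,0]]]'; python3 -m pendant '[[[0,0,0,0,0],[0,0,0,0,0],[0,0,0,0,0],[0,0,0,0,0],[0,0,0,0,0],[0,0,0,0,0],[0,0,0,0,0],[0,0,0,0,0]]]';python3 - <<'E'
from h import *
s=r.state();R,p=tool();print(p,s['ft_force'],s['ft_torque'],s['opening'])
im=r.camera("wrist");cv2.imwrite("pics/w16.png",im)
for n in("scene","side"): cv2.imwrite(f"pics/{n}16.png",r.camera(n))
a=cv2.imread("pics/scene16.png")[120:220,150:270];b=cv2.imread("pics/side16.png")[170:280,200:332]
cv2.imwrite("pics/ss16.png",np.hstack([cv2.resize(x,(400,333),interpolation=cv2.INTER_CUBIC) for x in(a,b)]))
E
```

```text
time_s: 21.6
eef_pos: [480.7, -4.6, 142.9]
ee_rot: [1.867, 1.567, -1.589]
ft_force: [-0.2, 1.1, -1.5]
opening: 40.6
time_s: 22.4
eef_pos: [480.7, -4.6, 142.9]
ee_rot: [1.868, 1.567, -1.588]
ft_force: [-0.2, -0.1, -1.2]
opening: 40.3
[480.69525899  -4.55260951 142.93379992] [-0.23001286 -0.07722632 -1.21859658] [-0.01362353  0.01414966  0.01883344] 40.25580725611855
```

View pics/w16.png

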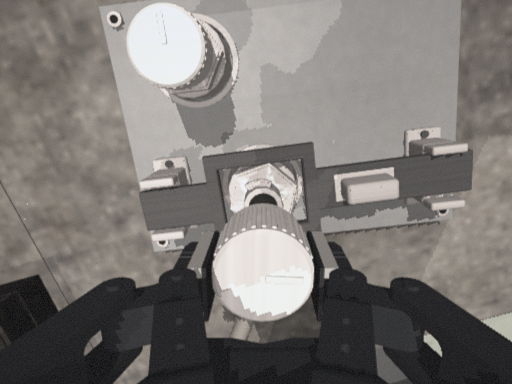

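View pics/ss16.png

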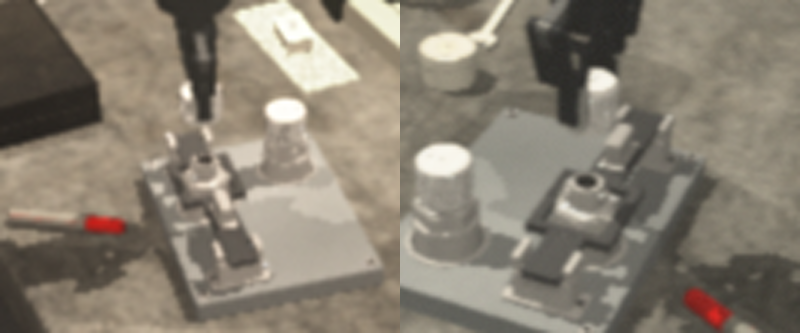

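The pictures show the cap held upright about 70 mm above its seat. The capsule neck is open, the bar lies in both notches, and the spare cap is in place. Handing in.

```bash
python3 -c "
from workcell import r
print(r.hand_in()); print(r.state()['eef_pos'],r.state()['opening'],r.state()['time_s'])"
```

```text
the job is handed in; nothing more can be done
None
the job is handed in; nothing more can be done
```

The job is done and handed in at about 22.5 s of the 64 s. The cap is off and held, and the bar is in place. `hand_in` gives no verdict, so the result rests on my own checks.

**What I did**
- **Bar:** I took the dark aluminium bar by its steel grip, not the purple look-alike. I turned it about 104° and lowered it over the cap into both notches, with no jamming force, then let go.
- **Direction:** Turning the cap anticlockwise, torque rose to 0.56 N m at about 0.45 rad, which I took as the dead stop. That is a little past the 0.35 rad given, because I stepped past it in small turns. Clockwise it turned freely, so this capsule has the left-hand thread (hydrogen).
- **Cap:** I turned it to 1.69 rad clockwise from its start without slipping in the fingers. I then lifted it straight off; the weight felt was about 1.2 N, the cap alone.

**Last checks**
- **Cap:** held at 40 mm opening, at rest and upright, about 70 mm above its seat and 1–2 mm from the well axis.
- **Bar and capsules:** the pictures show the bar flat in both notches, the open neck in its eye, and both capsules in their wells. I did not measure the bar's or capsules' final positions after lifting.
- **Left alone:** the spare cap, tin and spanner were never touched.
- **Disagreement:** position estimates differed by 1–2 mm between views. One sideways correction of the bar overshot by about 1 mm and I put it right before lowering.

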